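Prop open the label chest

ROBOT

A 7-joint arm with a two-finger parallel gripper is mounted at the origin on the work surface. World frame = base frame: x ahead of the robot, y to its left, z up, the work surface at z = 0. Lengths are in mm, angles in rad, forces in N, time in s.
With the tool pointing down it reaches from about 350 to 775 mm from the base axis. Payload 3.1 kg.
Tool frame: the origin (TCP) lies on the centre line of the jaws, within the pads' length; the fingertips stand 19 mm ahead of it and the grasp point (between the pads) is the TCP; z points along the fingers, y is the direction in which the jaws open and shut (so a half turn about z gives the same grasp; the last joint's range is limited). The gripper opens to 85 mm and grips with 20 to 120 N. Pads are 22 mm wide; open, the fingers measure 114 mm over their backs; the gripper's body (76 mm by 85 mm) begins 54 mm behind the grasp point. The pads swing forward as they close: fully open they stand 13 mm farther back than shut.
Start: joints at [-1.217, 0.311, 0.014, 1.512, -0.004, 1.319, -0.027], TCP at [212.026, 507.506, 222.804] pointing down, gripper open.
Joint ranges: [-2.7, 2.7], [-0.3, 1.91], [-1.27, 1.3], [0.12, 2.57], [-1.44, 4.58], [0.2, 2.03], [-3.05, 3.05]. Speed limits (rad/s): [2.79, 2.79, 3.14, 3.14, 3.14, 3.14, 3.14].

INTERFACE

Orientations are given as a unit quaternion [w, x, y, z].
In Python, from plant import r gives the robot as it stands.
- The arm moves only by the shell command python3 -m creep 'ROWS' [FORCE]. ROWS is JSON, one flat list of numbers, 7 for each row, row after row: the shift along the tool's x, y, z in mm, then the turn, a rotation vector about the tool's x, y, z in degrees, then the opening, from 0 (shut) to 1 (fully open). In form: [dx, dy, dz, rx, ry, rz, fingers, dx, dy, dz, rx, ry, rz, fingers, ...]. A call has exactly 8 rows; each row is the pose to reach, as a shift and turn from the pose commanded when the call began, along the tool's axes at that moment; what a row does not reach only later rows make up. A row lasts 1/12 s, in which the tool goes at most 41.7 mm and 7.16 degrees, less where a joint would pass 70% of its speed; a pose out of reach is approached as far as the arm can. A call with a gripper value outside its range is refused whole. The fingers move at their own pace and stop on an object; FORCE is the grip in N (left out, the last holds). Time passes only in rows, so rows that repeat a pose let the fingers close, or fill a call up. It gives the time, the measured TCP pose, the force and the opening at its end, in the units of the state.
- r.sense(): the state, without advancing time (a new reading comes with each control period).
- r.get_image(name): name is "side" or "top"; returns the picture (480x640x3 uint8, blue, green, red); there is no depth.
- r.get_calibration(name): a dict with "intrinsics" (3x3 intrinsics, pixels), "T" (4x4, takes a point from camera to world coordinates). Camera axes: x right, y down, z forward; pixel columns grow to the right and rows downward; lengths in mm; the calibration is good to about 2 mm. A picture is of the moment at which its call begins. get_calibration takes no time and is no camera call.
- r.finish_job(): hands the job in, once; it reports no verdict.
Trained networks look in the newest picture that a camera, given by its name, has taken for a name from the list of things; names that differ only in an ending like _2 or _b are one class to them, and where a whole thing is asked for, a point or a joint stands for the part that bears it (a point fixed in the world has none). Each returns a list of dicts, best first, with "confidence" (0 to 1); they miss things now and then, are a little off and sometimes report something else, mostly with a low value. They report only what shows in the picture. A call takes as long as a camera call.
- r.cut_out(camera, query): "mask" (480x640 bool, what is visible of it) and "uv" ([column, row] in pixels, amid what is visible of it).
- r.pinpoint(camera, query): "uv" ([column, row] in pixels: a listed point, or the origin of a listed thing).
The state is a dict: "time": time; "qpos": joint angles; "qd": joint speeds; "joint_torque": joint torques, N m; "tcp_pos": TCP position; "ee_rot": TCP orientation; "wrist_force": force on the tool from outside, world axes, zero at the start; "ft_torque": the same for the moment, N m; "gripper_width": finger opening in mm.
Only numpy, scipy, OpenCV 4.12 (cv2) and the standard library are available. Lean on these libraries where they do the work, as an engineer would, in place of code of your own. Each camera call takes 0.05 s, during which the arm holds its last target. There are 200 camera calls.

TASK

Open the steel label chest: take its prop rod by the black grip sleeve, raise the lid with it, swing the rod's foot in over the rail in front of the chest, and feel for the holding hole in the rail's clamped keeper plate until the foot drops in. Leave the lid standing open on the seated rod; do not force the foot against the rail, do not let the lid slam, and leave the other things on the counter alone.

Things in the scene. Friction and masses are not known exactly. Their poses are not given: they have to be found in the camera images.
- chest: open steel chest, 180 deep x 240 wide x 98 high mm, label rolls inside, fixed. Origin: on the counter in front of it, under the rail. Chest x points level from the rail to the chest and hinge, y left along the hinge, z up. Front wall at x = 97 mm, hinge line at x = 267 mm. Lid, rod and rail are centred on its plane y = 0, in which the rod swings.
- lid (a joint): opening of the lid in rad, 0 shut. Steel sheet 182 x 246 x 5 mm, about 0.3 to 0.65 kg, on a free hinge at its far edge: it falls shut unless held. Propped, it stands at about 0.6 to 0.77 rad. With the lid shut, raising the rod's sleeve and pushing it towards the chest raises the lid.
- lid_hinge (a point): middle of the lid's hinge line, 103 mm above the counter; axes turn with the lid
- rod_pivot (a point): pivot of the rod, at the middle of the lid's near edge, 180 mm from the hinge line and on the lid's mid-plane; its axis is parallel to the hinge
- rod: prop rod, straight steel bar 8 mm thick, hinged freely to the lid's near edge. Origin at the pivot; own -x runs along the bar to the foot, y is the pivot axis. Stowed, it slopes down from the pivot towards the robot at 16 degrees, foot on a small post. A stop bars folding up over 0.06 rad past its stowed angle to the lid; it swings down under the lid up to 1.75 rad.
- rod_grip (a point): middle of the black square grip sleeve on the rod (40 long x 12 wide (y) x 12 mm), on the bar's axis, 150 mm from the pivot and 50 mm from rod_foot. Take it across the rod (fingers closing along y), from above or leaning back; about 30 to 40 N of grip carries the lid
- rod_foot (a point): centre of the rod's round end (radius 4 mm), 200 mm from the pivot. Stowed, it is 105 mm from the chest origin on the robot's side, 48 mm above the counter. On the keeper's flat its centre is at z = +4 mm in the rail's frame, in the hole at -4 mm. If the rod is let go on the flat, the lid's weight may shoot it towards the robot; in the hole the weight holds it against the robot-side wall.
- rail: fixed raised rail, 46 mm wide. Origin 63 mm above the chest origin, level with the keeper's top face; chest axes. The keeper plate (40 wide) on it has a holding hole 14 (x) x 28 (y) mm, 8 deep, on the centre line; its middle is clamped anywhere from x = -15 to +29 mm, not measured. Chest side of the hole: 59 mm of flat; robot side: an 8 mm wall, then nothing.
- weight: chrome calibration weight, 38 mm across, 58 high; leave alone
- phone_stand: clear acrylic phone stand, 75 x 70 x 85 mm; leave alone
- candle_holder: pewter candle holder, 68 mm across, 52 high; leave alone
- bottle_cap: silicone bottle cap, 38 mm across, 18 high; leave alone
- tape_roll: roll of packing tape lying flat, 100 mm across, 48 high; leave alone
- carton: small carton 120 x 90 x 60 mm; leave alone
- marker: black marker pen, 136 long, 16 thick; leave alone

How it is judged (in metres and radians):
On the way, in this order (a step that is already met when the one before it is completed fails the run):
1. the lid is raised at least half a radian (value of joint lid above 0.5 rad), for 0.2 s.
2. the rod's foot is down in the holding hole (z of rod_foot in the frame of rail below -0.001 m and x of rod_foot in the frame of rail above -0.022 m and value of joint lid above 0.5 rad), for 0.3 s.
At the end, for the whole second after the job is handed in: The lid stands open (more than 0.5 rad) and still (under 0.05 rad/s), carried by the rod, whose foot is in the keeper's hole: the foot's centre at least 1 mm below the keeper's top face and between 22 mm on the robot's side and 35 mm on the chest's side of the rail's origin (all of step 2 and x of rod_foot in the frame of rail below 0.035 m and velocity of joint lid between -0.05 and 0.05 rad/s); the robot touches nothing.
It fails at once if the foot is forced against the rail (over 30 N) (contact force between rod and rail above 30 N).
It fails at once if the lid slams (falls faster than 1.2 rad/s) (velocity of joint lid below -1.2 rad/s).
It fails at once if another thing on the counter is moved by more than 20 mm (distance of any of weight, phone_stand, candle_holder, bottle_cap, tape_roll, carton, marker from where it was at the start of the episode above 0.02 m).
It also fails if it takes over 61 s, if anything falls off the work surface, if the arm or the gripper's body presses on something with over 40 N, if the wrist force passes 120 N, or if a joint passes its speed limit or range.

## Working session

There is one attempt and no reset: what is moved stays moved. The work goes in short steps, Python scripts to look and compute and a shell command to move; the robot and the scene stay as the last step left them, time stands still between calls to the robot, and variables do not carry over. Pictures are saved under pics/ and viewed, about 8 in all and at most 12, crops included, and the job is handed in when it is done.

```bash
ls; mkdir -p pics; cat > h.py <<'E'
import numpy as np, cv2
from scipy.spatial.transform import Rotation as R
from plant import r
def proj(cam,P):
    c=r.get_calibration(cam);T=np.array(c["T"]);K=np.array(c["intrinsics"])
    p=(np.atleast_2d(P)-T[:3,3])@T[:3,:3];p=p@K.T
    return p[:,:2]/p[:,2:]
def ray(cam,uv):
    c=r.get_calibration(cam);T=np.array(c["T"]);K=np.array(c["intrinsics"])
    d=T[:3,:3]@np.linalg.solve(K,[*uv,1]);return T[:3,3],d/np.linalg.norm(d)
def atz(cam,uv,z):
    o,d=ray(cam,uv);return o+d*(z-o[2])/d[2]
def tri(u1,u2):
    A=0;b=0;rs=[ray("side",u1),ray("top",u2)]
    for o,d in rs:
        M=np.eye(3)-np.outer(d,d);A=A+M;b=b+M@o
    x=np.linalg.solve(A,b)
    return x,[np.linalg.norm((np.eye(3)-np.outer(d,d))@(x-o)) for o,d in rs]
def snap(cam,fn):
    im=r.get_image(cam);cv2.imwrite("pics/"+fn,im);return im
E
python3 - <<'E'
from h import *
np.set_printoptions(precision=1,suppress=True)
for c in("side","top"):
    snap(c,c+"0.png");T=np.array(r.get_calibration(c)["T"]);print(c,T[:3,3],T[:3,2])
    for q in("rod_grip","rod_foot","rod_pivot","lid_hinge","rail","chest"):
        print(c,q,[(np.round(d["uv"],1).tolist(),round(d["confidence"],2)) for d in r.pinpoint(c,q)[:3]])
print(r.sense())
E
```

```text
pics
side [496.6 941.7 716.7] [ 0.1 -0.8 -0.6]
side rod_grip [([373.1, 266.8], 0.85)]
side rod_foot [([393.9, 268.7], 0.53)]
side rod_pivot [([310.8, 249.5], 0.76), ([316.4, 245.9], 0.4)]
side lid_hinge [([243.9, 244.7], 0.72), ([349.1, 281.0], 0.37)]
side rail [([349.6, 261.8], 0.9)]
side chest [([347.1, 281.9], 0.93)]
top [ 460.7  -32.  1185.9] [ 0.1  0.  -1. ]
top rod_grip [([294.5, 303.0], 0.56)]
top rod_foot [([292.1, 324.4], 0.83)]
top rod_pivot [([287.6, 230.4], 0.84), ([234.6, 287.1], 0.31)]
top lid_hinge [([286.2, 147.7], 0.7), ([154.9, 334.5], 0.19)]
top rail [([291.9, 273.7], 0.93)]
top chest [([291.6, 275.5], 0.85)]
{'time': 0.7, 'qpos': array([-1.2,  0.3,  0. ,  1.5, -0. ,  1.3, -0. ]), 'qd': array([ 0., -0.,  0.,  0., -0., -0.,  0.]), 'joint_torque': array([ -0. , -38. ,   0.1, -23.1,   0. ,   0. ,   0. ]), 'tcp_pos': array([212. , 507.5, 222.8]), 'ee_rot': array([0. , 0.2, 1. , 0. ]), 'wrist_force': array([ 0.2, -0.3, -0.4]), 'ft_torque': array([0., 0., 0.]), 'gripper_width': 85.29069935747737}
```

```bash
python3 - <<'E'
from h import *
np.set_printoptions(precision=1,suppress=True)
S=dict(rod_grip=[373.1,266.8],rod_foot=[393.9,268.7],rod_pivot=[310.8,249.5],lid_hinge=[243.9,244.7],rail=[349.6,261.8],chest=[347.1,281.9])
Tt=dict(rod_grip=[294.5,303],rod_foot=[292.1,324.4],rod_pivot=[287.6,230.4],lid_hinge=[286.2,147.7],rail=[291.9,273.7],chest=[291.6,275.5])
X={k:tri(S[k],Tt[k]) for k in S}
for k in X: print(k,*X[k])
# fit planar pose: local coords in chest frame
L=dict(chest=[0,0,0],rail=[0,0,63],lid_hinge=[267,0,103],rod_pivot=[87,0,103],rod_foot=[-105,0,48],rod_grip=[-57.3,0,61.7])
from scipy.optimize import least_squares
def res(p):
    c,s=np.cos(p[2]),np.sin(p[2]);o=[]
    for k in S:
        l=L[k];P=[p[0]+c*l[0]-s*l[1],p[1]+s*l[0]+c*l[1],l[2]]
        o+=list((proj("side",P)[0]-S[k]))+list((proj("top",P)[0]-Tt[k]))
    return np.array(o)
f=least_squares(res,[*X["chest"][0][:2],0],loss="soft_l1");print(f.x,np.degrees(f.x[2]));print(res(f.x).reshape(-1,4))
s=cv2.imread("pics/side0.png");t=cv2.imread("pics/top0.png")
cv2.imwrite("pics/a.png",np.hstack([s[100:480,120:520],t[100:480,100:500]]))
E
```

```text
rod_grip [447.8  49.5  45.9] [np.float64(2.1767548418839455), np.float64(2.1767548418838905)]
rod_foot [399.5  53.4  47.5] [np.float64(0.43342085216183807), np.float64(0.43342085216181137)]
rod_pivot [600.5  64.6  96.2] [np.float64(3.4651711568865906), np.float64(3.465171156886511)]
lid_hinge [770.   71.5 103. ] [np.float64(2.7164374788813372), np.float64(2.7164374788812)]
rail [508.4  55.7  61. ] [np.float64(0.34476885789638706), np.float64(0.34476885789630346)]
chest [509.3  60.9   1.1] [np.float64(2.800659695558202), np.float64(2.8006596955583634)]
[507.   58.8   0.1] 2.9113240494833272
[[ 0.6 -3.5 -3.4 -1.9]
 [-1.2 -0.2 -0.  -1. ]
 [ 4.2 -2.2  0.3  1.1]
 [-2.6 -0.2 -0.2 -0.4]
 [ 0.7  0.1 -1.5  0.4]
 [ 2.  -0.   1.  -0.2]]
```

View pics/a.png

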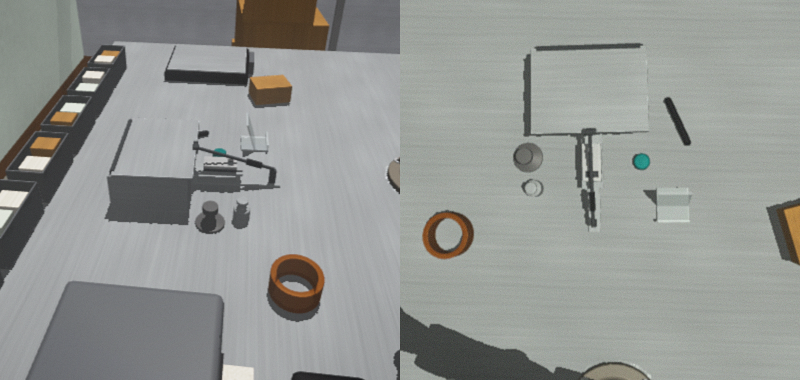

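```bash
cat >> h.py <<'E'
C=dict(o=np.array([507.0,58.8,0]),yaw=0.0508)
RC=R.from_euler("z",C["yaw"]).as_matrix()
def w(x,z,y=0): return C["o"]+RC@np.array([x,y,z])
def tool(t):
    t=np.radians(t);c,s=np.cos(t),np.sin(t)
    return RC@np.array([[-c,0,s],[0,1,0],[-s,0,-c]])
def cur():
    s=r.sense();return np.array(s["tcp_pos"]),R.from_quat(np.roll(s["ee_rot"],-1)).as_matrix()
def rel(p,Rt,base=None):
    p0,R0=base or cur()
    return np.round(np.r_[R0.T@(p-p0),np.degrees(R.from_matrix(R0.T@Rt).as_rotvec())],1)
def chest(p): return RC.T@(np.array(p)-C["o"])
def mech(th,phi): # phi deg -> P,grip,foot chest xz
    f=np.radians(phi);P=np.array([267-180*np.cos(th),103+180*np.sin(th)]);d=-np.array([np.cos(f),np.sin(f)])
    return P,P+150*d,P+200*d
E
python3 - <<'E'
from h import *
print(repr(r.sense()["ee_rot"]),rel(w(-57.3,150),tool(0)),rel(w(-57.3,62),tool(0)))
E
```

```text
array([1.42101942e-05, 1.96570246e-01, 9.80489743e-01, 5.22997336e-05]) [-393.5 -325.1   72.8    0.     0.   -25.6] [-393.5 -325.1  160.8    0.     0.   -25.6]
```

```bash
python3 -m creep '[-50,-41,5,0,0,-5,0.6, -100,-82,10,0,0,-10,0.6, -150,-123,15,0,0,-15,0.6, -195,-160,25,0,0,-20,0.6, -240,-200,35,0,0,-25.6,0.6, -290,-240,50,0,0,-25.6,0.6, -340,-280,65,0,0,-25.6,0.6, -393.5,-325,72,0,0,-25.6,0.6]' 40
python3 - <<'E'
from h import *
print(rel(w(-57.3,150),tool(0)))
E
```

```text
time: 1.37
tcp_pos: [366.5, 213.5, 180.5]
ee_rot: [0.0, -0.026, 1.0, 0.0]
wrist_force: [1.0, -0.0, -0.1]
gripper_width: 51.4
[ -75.  -161.7   30.4    0.     0.     0. ]
```

```bash
python3 -m creep '[-18,-40,8,0,0,0,0.6, -37,-80,15,0,0,0,0.6, -56,-120,23,0,0,0,0.6, -75,-161,30,0,0,0,0.6, -75,-161,30,0,0,0,0.6, -75,-161,30,0,0,0,0.6, -75,-161,30,0,0,0,0.6, -75,-161,30,0,0,0,0.6]'
python3 - <<'E'
from h import *
print(rel(w(-57.3,62),tool(0)))
s=snap("side","s1.png");t=snap("top","t1.png")
for c in("side","top"):
    for q in("rod_grip","rod_foot"):print(c,q,[(np.round(d["uv"],1).tolist(),round(d["confidence"],2)) for d in r.pinpoint(c,q)[:2]])
    print(proj(c,[w(-57.3,62),w(-105,48),cur()[0]]))
a=cv2.resize(s[180:330,290:490],None,fx=2,fy=2);a=cv2.resize(a,(400,300));b=cv2.resize(t[190:340,190:390],(400,300))
cv2.imwrite("pics/b.png",np.hstack([a,b]))
E
```

```text
time: 2.03
tcp_pos: [448.7, 59.9, 150.6]
ee_rot: [-0.0, -0.027, 1.0, 0.001]
wrist_force: [0.4, 0.8, -0.0]
gripper_width: 51.1
[-0.9 -4.2 88.6  0.1 -0.   0.1]
side rod_grip [([374.5, 263.4], 0.63)]
side rod_foot [([392.9, 270.1], 0.81)]
[[373.67442656 263.17174289]
 [392.67064037 268.47374264]
 [376.96371979 233.79649273]]
top rod_grip [([151.7, 334.1], 0.43)]
top rod_foot []
[[291.0473005  301.07279095]
 [292.07649642 323.38195488]
 [285.73987706 301.84100543]]
```

View pics/b.png

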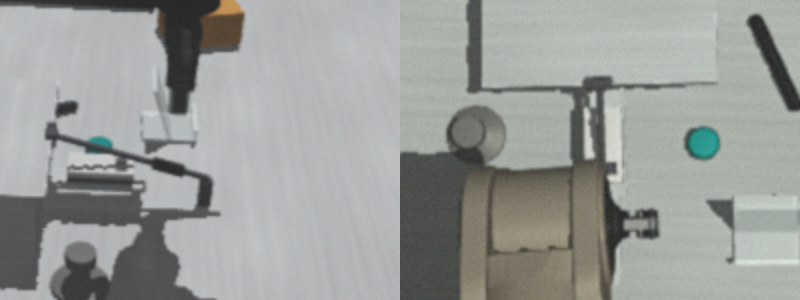

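```bash
python3 -m creep '[-1,-4,15,0,0,0,0.6, -1,-4,30,0,0,0,0.6, -1,-4,45,0,0,0,0.6, -1,-4,60,0,0,0,0.6, -1,-4,75,0,0,0,0.6, -1,-4,88,0,0,0,0.6, -1,-4,88,0,0,0,0.6, -1,-4,88,0,0,0,0.6]'
python3 - <<'E'
from h import *
print(rel(w(-57.3,62),tool(0)))
s=snap("side","s2.png")
print(proj("side",[w(-57.3,62)]),r.sense()["wrist_force"])
cv2.imwrite("pics/c.png",cv2.resize(s[190:310,310:450],(700,600),interpolation=cv2.INTER_CUBIC))
E
```

```text
time: 3.0
tcp_pos: [449.7, 54.6, 62.2]
ee_rot: [-0.001, -0.026, 1.0, -0.0]
wrist_force: [0.1, 0.5, 1.1]
gripper_width: 51.0
[-0.1  1.3  0.2 -0.  -0.1  0.1]
[[373.67442656 263.17174289]] [0.72203399 0.6336534  0.27316102]
```

View pics/c.png

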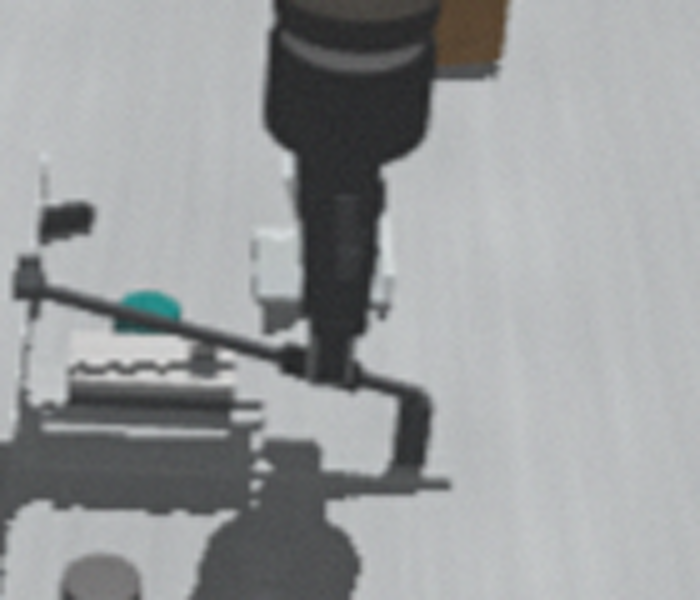

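```bash
python3 -m creep '[0,1,0,0,0,0,0, 0,1,0,0,0,0,0, 0,1,0,0,0,0,0, 0,1,0,0,0,0,0, 0,1,0,0,0,0,0, 0,1,0,0,0,0,0, 0,1,0,0,0,0,0, 0,1,0,0,0,0,0]' 45
python3 - <<'E'
from h import *
p0,R0=cur();print(p0,chest(p0),r.sense()["gripper_width"],r.sense()["wrist_force"])
off=chest(p0)[[0,2]]-mech(0,16)[1];print("off",off)
for th,ph in [(.06,16),(.12,16),(.18,17),(.25,18),(.33,21),(.4,24),(.5,30),(.6,34.5),(.7,40),(.8,47),(.88,55)]:
    P,g,f=mech(th,ph);g=g
    t=ph-16
    print(th,ph,"foot",f.round(1),"grip",g.round(1),rel(w(*g)+ (p0-w(*mech(0,16)[1])),tool(t),(p0,R0)))
E
```

```text
time: 3.72
tcp_pos: [450.3, 55.4, 62.5]
ee_rot: [0.0, -0.026, 1.0, 0.0]
wrist_force: [0.8, 0.0, -0.6]
gripper_width: 0.1
[450.25539826  55.35983725  62.51135284] [-56.8460839   -0.5543387   62.51135284] 0.1345278937066953 [ 0.78387637  0.03912966 -0.59495295]
off [0.34317049 0.85695621]
0.06 16 foot [-104.9   58.7] grip [-56.9  72.4] [ -0.3   0.  -10.8   0.    0.    0. ]
0.12 16 foot [-104.    69.4] grip [-55.9  83.2] [ -1.3   0.  -21.5   0.    0.    0. ]
0.18 17 foot [-101.4   76.8] grip [-53.5  91.4] [ -3.7   0.  -29.7   0.   -1.    0. ]
0.25 18 foot [-97.6  85.7] grip [-50.1 101.2] [ -7.1  -0.  -39.5   0.   -2.    0. ]
0.33 21 foot [-90.   89.7] grip [-43.3 107.6] [-13.9  -0.  -45.9   0.   -5.    0. ]
0.4 24 foot [-81.5  91.7] grip [-35.8 112.1] [-21.4  -0.  -50.4   0.   -8.    0. ]
0.5 30 foot [-64.2  89.3] grip [-20.9 114.3] [-36.3  -0.  -52.6   0.  -14.    0. ]
0.6 34.5 foot [-46.4  91.4] grip [ -5.2 119.7] [-52.   -0.  -58.    0.  -18.5   0. ]
0.7 40 foot [-23.9  90.4] grip [ 14.4 122.5] [-71.6  -0.  -60.9   0.  -24.    0. ]
0.8 47 foot [ 5.2 85.9] grip [ 39.3 122.4] [-96.5  -0.  -60.8   0.  -31.    0. ]
0.88 55 foot [37.6 77.9] grip [ 66.3 118.9] [-123.5   -0.   -57.2    0.   -39.     0. ]
```

```bash
python3 - <<'E'
from h import *
s=snap("side","s3.png")
for c in("side",):
    for q in("rod_grip","rod_foot","rod_pivot"):print(c,q,[(np.round(d["uv"],1).tolist(),round(d["confidence"],2)) for d in r.pinpoint(c,q)[:2]])
print(proj("side",[w(-57.3,62),w(-105,48),w(87,103),cur()[0],cur()[0]-[0,0,19]]))
cv2.imwrite("pics/d.png",cv2.resize(s[190:310,310:450],(700,600),interpolation=cv2.INTER_CUBIC))
E
```

```text
side rod_grip [([376.4, 264.1], 0.67)]
side rod_foot []
side rod_pivot [([374.6, 265.3], 0.56), ([313.4, 246.8], 0.53)]
[[373.67442656 263.17174289]
 [392.67064037 268.47374264]
 [315.0131747  247.25924417]
 [373.49686353 262.88023468]
 [372.92095573 269.03331553]]
```

View pics/d.png

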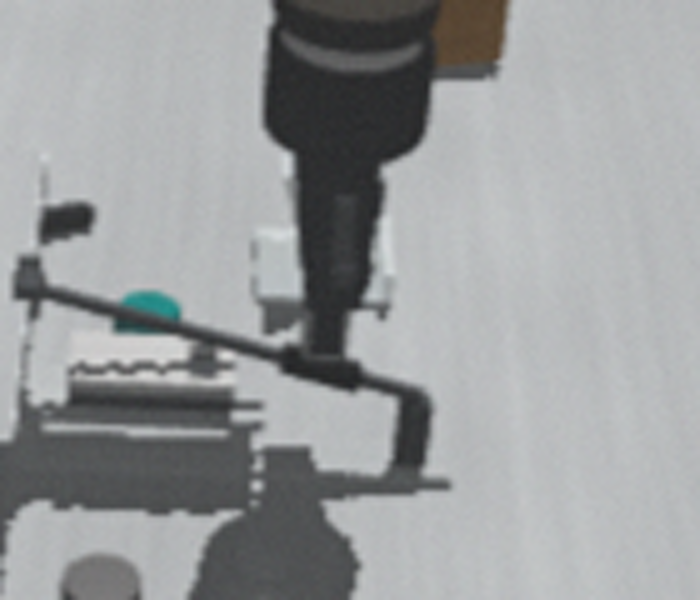

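```bash
python3 - <<'E'
from h import *
def c(P): return ((proj("side",P)-[310,190])*5).round(0).tolist()
p=cur()[0]
for dy in(-30,-10,0,10):
  for dz in(-19,-10,0): print("closed",dy,dz,c(p+[0,dy,dz]))
for dz in(-19,-10,0): print("open near finger outer/inner",dz,c(p+[0,38,dz]),c(p+[0,25,dz]))
print("rod line",c([w(-57.3,62),w(-57.3,56),w(-57.3,68),w(-105,48),w(87,103)]))
t=cv2.imread("pics/top0.png");cv2.imwrite("pics/e.png",cv2.resize(t[215:345,230:350],(738,600*1),interpolation=cv2.INTER_CUBIC))
print(proj("top",[w(-57.3,62),w(-105,48),w(87,103),w(0,63),w(-57.3,45)]))
E
```

```text
closed -30 -19 [[315.0, 359.0]]
closed -30 -10 [[316.0, 345.0]]
closed -30 0 [[318.0, 329.0]]
closed -10 -19 [[315.0, 383.0]]
closed -10 -10 [[316.0, 369.0]]
closed -10 0 [[318.0, 352.0]]
closed 0 -19 [[315.0, 395.0]]
closed 0 -10 [[316.0, 381.0]]
closed 0 0 [[317.0, 364.0]]
closed 10 -19 [[315.0, 408.0]]
closed 10 -10 [[316.0, 393.0]]
closed 10 0 [[317.0, 377.0]]
open near finger outer/inner -19 [[314.0, 443.0]] [[314.0, 426.0]]
open near finger outer/inner -10 [[316.0, 428.0]] [[316.0, 412.0]]
open near finger outer/inner 0 [[317.0, 412.0]] [[317.0, 395.0]]
rod line [[318.0, 366.0], [317.0, 376.0], [319.0, 356.0], [413.0, 392.0], [25.0, 286.0]]
[[291.0473005  301.07279095]
 [292.07649642 323.38195488]
 [287.88904887 231.50682929]
 [290.3857237  274.13384188]
 [291.66266358 301.00971776]]
```

View pics/e.png

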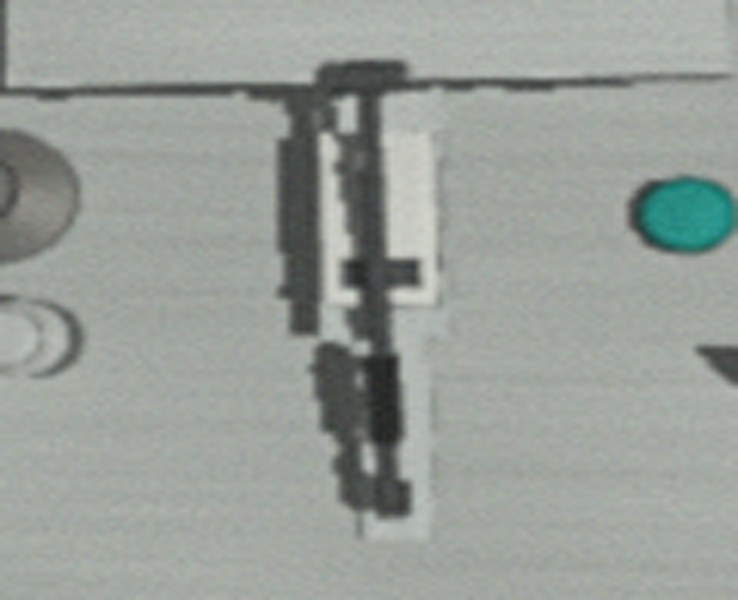

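```bash
python3 - <<'E'
from h import *
print("tip shadow",[atz("side",(310+u/5,190+v/5),0).round(1) for u,v in((267,447),(313,447))])
print("sleeve top shadow", atz("top",(230+338/6.15,215+390/4.615),0).round(1),"sleeve",atz("top",(230+384/6.15,215+400/4.615),62).round(1),"hole",chest(atz("top",(230+380/6.15,215+271/4.615),63)).round(1),chest(atz("top",(230+380/6.15,215+305/4.615),63)).round(1))
im=cv2.imread("pics/s3.png");print(r.sense()["wrist_force"],r.sense()["tcp_pos"],r.sense()["qpos"])
cv2.imwrite("pics/f.png",cv2.resize(im[225:295,345:415],(700,600),interpolation=cv2.INTER_NEAREST))
E
```

```text
tip shadow [array([471.3,  44.5,   0. ]), array([447.9,  41.9,   0. ])]
sleeve top shadow [452.4  74.6   0. ] sleeve [448.6  52.9  62. ] hole [ 0.8 -3.  63. ] [-14.9  -2.7  63. ]
[ 0.02929824 -0.65545343 -0.17469831] [450.24298316  55.36141291  62.45819736] [-0.45957989  0.29216907  0.35712481  1.99402349 -0.13131204  0.87719899
  1.58968024]
```

View pics/f.png

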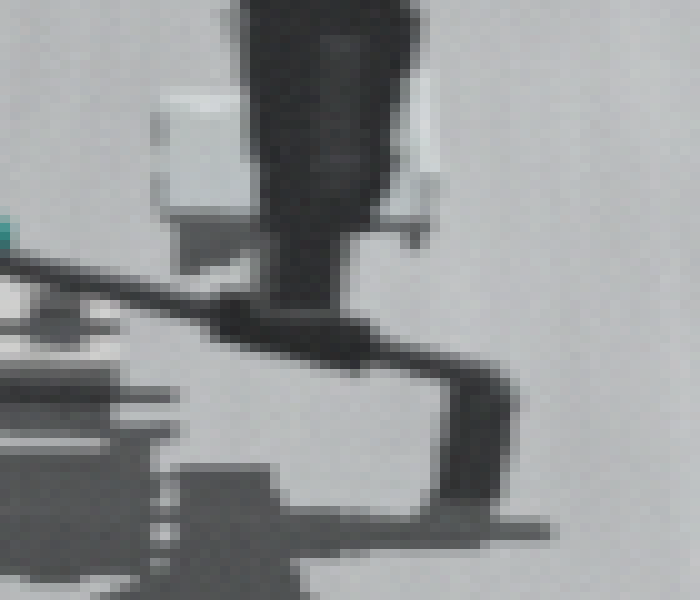

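```bash
python3 - <<'E'
from h import *
for z in(30,36,43,50,57,63,68): print(z,proj("side",[459.6-.06*z,43.2-.35*z,z]).round(1), 43.2-.35*z)
# pads: plausible shadows of rod: calibrate with foot/post
E
```

```text
30 [[369.6 267.6]] 32.7
36 [[369.9 265.2]] 30.6
43 [[370.3 262.5]] 28.150000000000006
50 [[370.6 259.7]] 25.700000000000003
57 [[371.  256.9]] 23.250000000000004
63 [[371.3 254.5]] 21.150000000000006
68 [[371.6 252.4]] 19.400000000000006
```

```bash
python3 -m creep '[0,0,-10,0,0,0,0, 0,0,-25,0,0,0,0, 0,5,-45,0,0,0,1, 0,10,-65,0,0,0,1, 0,15,-75,0,0,0,1, 0,15,-75,0,0,0,1, 0,15,-75,0,0,0,1, 0,15,-75,0,0,0,1]' 20
python3 - <<'E'
from h import *
im=snap("side","s4.png");t=snap("top","t4.png");print(cur()[0],r.sense()["gripper_width"])
p=cur()[0]
for c in("side","top"):print(proj(c,[p,p-[0,0,6],p+[0,45,-6],p-[0,45,6]]).round(0).tolist())
a=cv2.resize(im[150:300,300:450],(400,400),interpolation=cv2.INTER_CUBIC);b=cv2.resize(t[200:350,200:350],(400,400))
cv2.imwrite("pics/g.png",np.hstack([a,b]))
E
```

```text
time: 4.58
tcp_pos: [448.6, 70.0, 136.6]
ee_rot: [-0.001, -0.025, 1.0, -0.0]
wrist_force: [0.2, -0.2, 0.0]
gripper_width: 72.4
[448.45115387  69.79074965 136.28127002] 84.74054433204539
[[377.0, 241.0], [376.0, 243.0], [376.0, 255.0], [376.0, 233.0]]
[[281.0, 302.0], [281.0, 302.0], [259.0, 301.0], [304.0, 302.0]]
```

View pics/g.png

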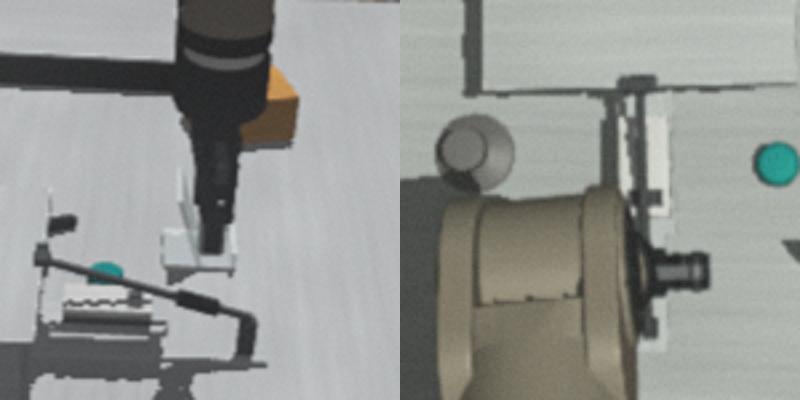

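```bash
python3 -m creep '[-1,-6,15,0,0,0,1, -1,-12,30,0,0,0,1, -1,-12,45,0,0,0,1, -1,-12,58,0,0,0,1, -1,-12,68,0,0,0,1, -1,-12,75,0,0,0,1, -1,-12,75,0,0,0,1, -1,-12,75,0,0,0,1]'
python3 -m creep '[0,0,4,0,0,0,1, 0,0,8,0,0,0,1, 0,0,12,0,0,0,1, 0,0,16,0,0,0,1, 0,0,16,0,0,0,0.8, 0,0,16,0,0,0,0.7, 0,0,16,0,0,0,0.6, 0,0,16,0,0,0,0.5]' 20
python3 -m creep '[0,0,0,0,0,0,0.4, 0,0,0,0,0,0,0.4, 0,0,0,0,0,0,0.3, 0,0,0,0,0,0,0.3, 0,0,0,0,0,0,0.25, 0,0,0,0,0,0,0.2, 0,0,0,0,0,0,0.18, 0,0,0,0,0,0,0.18]' 20
```

```text
time: 5.35
tcp_pos: [450.9, 58.3, 62.2]
ee_rot: [-0.0, -0.025, 1.0, -0.0]
wrist_force: [1.1, 0.5, 1.1]
gripper_width: 85.5
time: 6.02
tcp_pos: [451.3, 58.4, 46.7]
ee_rot: [0.0, -0.026, 1.0, 0.0]
wrist_force: [-0.7, 0.1, -0.2]
gripper_width: 42.9
time: 6.68
tcp_pos: [451.2, 57.2, 46.5]
ee_rot: [0.0, -0.025, 1.0, -0.001]
wrist_force: [-0.1, -3.1, 0.1]
gripper_width: 15.3
```

```bash
python3 -m creep '[0,-1,0,0,0,0,0, 0,-1,0,0,0,0,0, 0,-1,0,0,0,0,0, 0,-1,0,0,0,0,0, 0,-1,0,0,0,0,0, 0,-1,0,0,0,0,0, 0,-1,0,0,0,0,0, 0,-1,0,0,0,0,0]' 45
python3 - <<'E'
from h import *
im=snap("side","s5.png");print(cur()[0],r.sense()["gripper_width"],r.sense()["wrist_force"])
for q in("rod_grip","rod_foot"):print(q,[(np.round(d["uv"],1).tolist(),round(d["confidence"],2)) for d in r.pinpoint("side",q)[:2]])
cv2.imwrite("pics/k.png",cv2.resize(im[190:310,310:450],(700,600),interpolation=cv2.INTER_CUBIC))
E
```

```text
time: 7.35
tcp_pos: [451.3, 55.6, 46.7]
ee_rot: [0.0, -0.025, 1.0, -0.001]
wrist_force: [-0.7, -5.2, 2.5]
gripper_width: 10.5
[451.304161    55.57665012  46.67405502] 10.53811408731341 [-0.22679013 -7.17553739  1.99258611]
rod_grip [([373.4, 265.5], 0.69), ([389.9, 270.3], 0.46)]
rod_foot [([391.7, 271.3], 0.6), ([345.8, 282.1], 0.31)]
```

View pics/k.png

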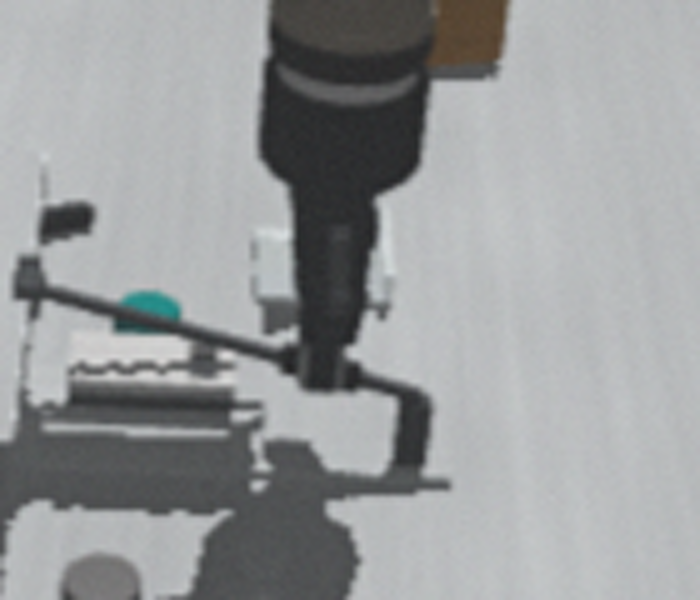

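```bash
python3 -m creep '[0,-1,-2,0,0,0,0, 0,-1,-5,0,0,0,0, 0,-1,-9,0,0,0,0, -0.5,-1,-13,0,0,0,0, -1,-1,-17,0,0,0,0, -1.5,-1,-21,0,0,0,0, -2,-1,-25,0,-0.5,0,0, -3,-1,-28,0,-1,0,0]' 45
python3 - <<'E'
from h import *
im=snap("side","s6.png");print(cur()[0],r.sense()["gripper_width"],r.sense()["wrist_force"])
for q in("rod_grip","rod_foot","rod_pivot"):
  for d in r.pinpoint("side",q)[:2]:
    o,v=ray("side",d["uv"]);k=-(RC.T@(o-C["o"]))[1]/(RC.T@v)[1];print(q,round(d["confidence"],2),chest(o+k*v).round(1))
for a in((0,16),(.17,17)):print(mech(*a))
E
```

```text
time: 8.17
tcp_pos: [451.3, 55.5, 73.6]
ee_rot: [0.006, -0.025, 1.0, -0.001]
wrist_force: [-3.0, -5.1, -4.6]
gripper_width: 10.3
[451.59951568  55.55081304  74.12689918] 9.944508960416517 [-2.59036078 -5.67547335 -3.06022175]
rod_grip 0.75 [-56.9  -0.   87.6]
rod_foot 0.64 [-102.9    0.    65.6]
rod_pivot 0.52 [ 93.8  -0.  127. ]
rod_pivot 0.19 [ -43.6   -0.  -134.2]
(array([ 87., 103.]), array([-57.18925439,  61.65439663]), array([-105.25233919,   47.87252884]))
(array([ 89.59474196, 133.45282283]), array([-53.85097144,  89.59706712]), array([-101.66620924,   74.97848189]))
```

```bash
python3 -m creep '[-2,-0.5,-6,0,-0.5,0,0, -4,-1,-11.5,0,-1,0,0, -7,-1,-15,0,-2.5,0,0, -11,-1,-18,0,-4,0,0, -14.5,-1,-20.5,0,-5.5,0,0, -18.5,-1,-22.5,0,-7,0,0, -26,-1,-23.5,0,-10,0,0, -33,-1,-24.5,0,-13,0,0]'
python3 - <<'E'
from h import *
im=snap("side","s7.png");print(chest(cur()[0]),r.sense()["gripper_width"],r.sense()["wrist_force"])
for q in("rod_grip","rod_foot","rod_pivot"):
  for d in r.pinpoint("side",q)[:2]:
    o,v=ray("side",d["uv"]);k=-(RC.T@(o-C["o"]))[1]/(RC.T@v)[1];print(q,round(d["confidence"],2),chest(o+k*v).round(1))
print(mech(.5,30));print(rel(w(0,0),tool(14))[3:])
E
```

```text
time: 9.03
tcp_pos: [483.9, 57.0, 98.4]
ee_rot: [0.12, -0.025, 0.992, 0.003]
wrist_force: [-4.2, -4.5, -1.9]
gripper_width: 10.6
[-23.73922917  -0.68056703  98.24220329] 10.574366614273886 [-3.99029524 -3.71095787 -2.4544815 ]
rod_grip 0.71 [-31.3  -0.  103.5]
rod_foot 0.73 [-64.7  -0.   89.7]
rod_pivot 0.68 [102.4   0.  182.9]
(array([109.03513886, 189.29659695]), array([-20.86867171, 114.29659695]), array([-64.1699419 ,  89.29659695]))
[ 0.  -0.3 -0. ]
```

```bash
cat >> h.py <<'E'
from scipy.optimize import least_squares
def fit(x0,cams=("side",),show=False):
    ob=[]
    for c in cams:
        r.get_image(c)
        for i,q in enumerate(("rod_pivot","rod_grip","rod_foot")):
            d=r.pinpoint(c,q)
            if d and d[0]["confidence"]>.35: ob.append((c,i,np.array(d[0]["uv"])))
    def e(p):
        m=mech(*p);return np.concatenate([proj(c,w(*m[i]))[0]-uv for c,i,uv in ob])
    f=least_squares(e,x0,x_scale=[.1,5],loss="soft_l1")
    if show: print([(c,i) for c,i,_ in ob],e(f.x).round(1))
    return f.x
def plan(x0,targets,t0,lev=0):
    # lev: grip point ahead of TCP along tool z; t=t0+phi change
    p0,R0=cur();g0=mech(*x0)[1]
    for th,ph in targets:
        P,g,f=mech(th,ph);Rt=tool(t0+ph-x0[1])
        dp=RC@np.array([g[0]-g0[0],0,g[1]-g0[1]])
        p=p0+lev*R0[:,2]+dp-lev*Rt[:,2]
        print(round(th,2),round(ph,1),"foot",f.round(0),rel(p,Rt,(p0,R0)))
E
python3 - <<'E'
from h import *
x=fit([.48,30],show=True);print(x,mech(*x)[2])
t=np.degrees(np.arctan2((RC.T@cur()[1])[0,2],-(cur()[1])[2,2]));print("tilt",t)
for lev in(-12,0,12):
  print(lev);plan(x,[(.56,33),(.63,36),(.7,39.5),(.75,43)],t,lev)
E
```

```text
[('side', 0), ('side', 1), ('side', 2)] [ 0.2  0.4 -2.4 -1.2  0.7  0.6]
[ 0.45313991 29.35032899] [-69.16165599  83.77266914]
tilt 13.645926393311843
-12
0.56 33 foot [-53.  90.] [-16.7   0.   -5.1   0.   -3.6  -0. ]
0.63 36 foot [-40.  91.] [-29.4   0.   -6.2   0.   -6.6  -0. ]
0.7 39.5 foot [-25.  92.] [-43.8   0.   -5.8   0.  -10.1  -0. ]
0.75 43 foot [-11.  89.] [-56.1   0.   -3.    0.  -13.6  -0. ]
0
0.56 33 foot [-53.  90.] [-15.9   0.   -5.    0.   -3.6  -0. ]
0.63 36 foot [-40.  91.] [-28.    0.   -6.2   0.   -6.6  -0. ]
0.7 39.5 foot [-25.  92.] [-41.7   0.   -5.6   0.  -10.1  -0. ]
0.75 43 foot [-11.  89.] [-53.3   0.   -2.6   0.  -13.6  -0. ]
12
0.56 33 foot [-53.  90.] [-15.1   0.   -5.    0.   -3.6  -0. ]
0.63 36 foot [-40.  91.] [-26.6   0.   -6.1   0.   -6.6  -0. ]
0.7 39.5 foot [-25.  92.] [-39.5   0.   -5.4   0.  -10.1  -0. ]
0.75 43 foot [-11.  89.] [-50.5   0.   -2.3   0.  -13.6  -0. ]
```

```bash
python3 -m creep '[-7,-0.5,-3,0,-1.5,0,0, -14,-0.5,-5.5,0,-3,0,0, -20,-0.5,-6.5,0,-4.5,0,0, -27,-0.5,-7.5,0,-6.5,0,0, -34,-0.5,-7.5,0,-8.5,0,0, -41,-0.5,-7.5,0,-10,0,0, -47,-0.5,-6,0,-12,0,0, -53,-0.5,-4.5,0,-13.5,0,0]'
python3 - <<'E'
from h import *
x=fit([.73,42],show=True);print(x,mech(*x)[2],r.sense()["wrist_force"])
t=np.degrees(np.arctan2((RC.T@cur()[1])[0,2],-(cur()[1])[2,2]));print("tilt",t)
plan(x,[(.78,45),(.82,48.5),(.86,52.5),(.9,56),(.9,57.5)],t,0)
E
```

```text
time: 10.1
tcp_pos: [535.4, 59.2, 115.8]
ee_rot: [0.236, -0.024, 0.971, 0.006]
wrist_force: [-0.7, -3.5, -4.1]
gripper_width: 11.1
[('side', 0), ('side', 1), ('side', 2)] [ 3.   0.2  0.3 -0.6 -1.3 -0.3]
[ 0.74557336 41.50253763] [-15.03110481  92.58012715] [-0.45541166 -3.95216478 -2.76529894]
tilt 27.334824918853446
0.78 45 foot [-2. 88.] [-8.4  0.   6.8  0.  -3.5 -0. ]
0.82 48.5 foot [12. 85.] [-18.3   0.   13.3   0.   -7.   -0. ]
0.86 52.5 foot [28. 81.] [-29.4   0.   21.2   0.  -11.   -0. ]
0.9 56 foot [43. 78.] [-40.6   0.   27.8   0.  -14.5  -0. ]
0.9 57.5 foot [48. 75.] [-42.5   0.   31.2   0.  -16.   -0. ]
```

```bash
python3 -m creep '[-4,-0.5,3,0,-2,0,0, -8.5,-0.5,6.5,0,-3.5,0,0, -13,-0.5,10,0,-5,0,0, -18,-0.5,13,0,-7,0,0, -23,-0.5,17,0,-9,0,0, -28,-0.5,20,0,-10.5,0,0, -29,-0.5,21,0,-11,0,0, -29,-0.5,21,0,-11,0,0]'
python3 - <<'E'
from h import *
x=fit([.86,52],show=True);print(x,mech(*x)[2],r.sense()["wrist_force"])
t=np.degrees(np.arctan2((RC.T@cur()[1])[0,2],-(cur()[1])[2,2]));print("tilt",t)
im=snap("side","s8.png");cv2.imwrite("pics/m.png",cv2.resize(im[190:310,300:440],(700,600),interpolation=cv2.INTER_CUBIC))
def xy(fx,fz):
    def e(p):return mech(*p)[2]-[fx,fz]
    return least_squares(e,[.8,53],x_scale=[.1,5]).x
plan(x,[xy(mech(*x)[2][0],z) for z in(76,72,68,64)],t,0)
E
```

```text
time: 10.97
tcp_pos: [564.5, 59.8, 105.9]
ee_rot: [0.31, -0.027, 0.95, -0.0]
wrist_force: [-3.3, 4.4, -1.5]
gripper_width: 10.9
[('side', 0), ('side', 1), ('side', 2)] [ 1.6 -1.7 -0.  -0.  -0.  -0.1]
[ 0.80586506 51.7192214 ] [18.44912139 75.86054296] [-3.96681015  8.43591203 -0.40504351]
tilt 36.0471526448774
0.81 51.7 foot [18. 76.] [-0.1 -0.  -0.1 -0.8  0.   0.6]
0.79 52.5 foot [18. 72.] [ 2.5  0.1  2.5 -0.8 -0.8  0.6]
0.77 53.3 foot [18. 68.] [ 5.   0.1  5.  -0.8 -1.6  0.7]
0.75 54.1 foot [18. 64.] [ 7.6  0.2  7.6 -0.7 -2.4  0.7]
```

View pics/m.png

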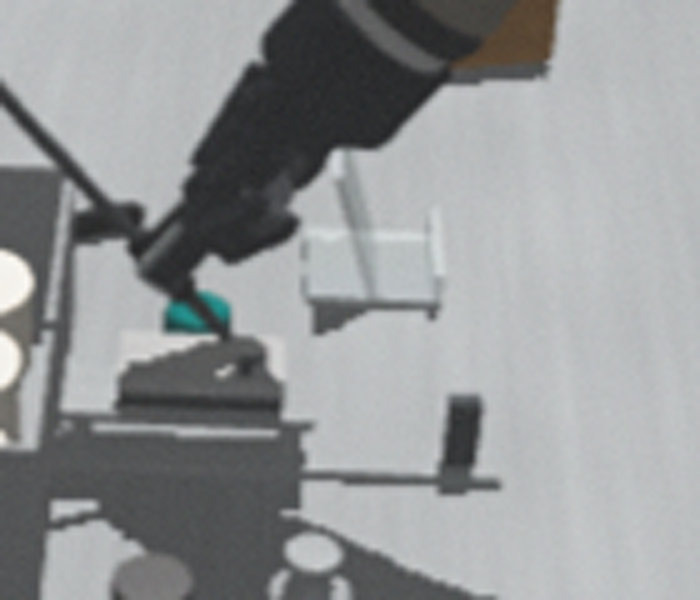

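```bash
cat >> h.py <<'E'
def xy(fx,fz):
    return least_squares(lambda p:mech(*p)[2]-[fx,fz],[.8,53],x_scale=[.1,5]).x
def tilt(): return np.degrees(np.arctan2((RC.T@cur()[1])[0,2],-(cur()[1])[2,2]))
E
python3 - <<'E'
from h import *
x=[.806,51.7]
plan(x,[xy(*a) for a in((24,74),(26,72),(26,70),(26,68),(26,66))],tilt(),0)
E
```

```text
0.82 53.2 foot [24. 74.] [-3.   0.   3.6 -0.8 -1.5  0.6]
0.81 54.0 foot [26. 72.] [-3.2  0.   5.7 -0.7 -2.3  0.7]
0.81 54.5 foot [26. 70.] [-1.9  0.1  6.9 -0.7 -2.8  0.7]
0.8 54.9 foot [26. 68.] [-0.7  0.1  8.2 -0.7 -3.2  0.7]
0.79 55.3 foot [26. 66.] [ 0.6  0.1  9.5 -0.7 -3.6  0.7]
```

```bash
python3 -m creep '[-1.5,0.5,2,0,-0.5,0,0, -3,1,3.5,0,-1.5,0,0, -3,1,4.5,0,-2,0,0, -3,1,5.5,0,-2,0,0, -2.5,1,6.3,0,-2.5,0,0, -2,1,7,0,-2.8,0,0, -2,1,7,0,-2.8,0,0, -2,1,7,0,-2.8,0,0]'
python3 - <<'E'
from h import *
x=fit([.8,54],("side",),show=True);print(x,mech(*x)[2],r.sense()["wrist_force"],chest(cur()[0]),tilt())
E
```

```text
time: 11.88
tcp_pos: [569.6, 60.1, 100.9]
ee_rot: [0.332, -0.027, 0.943, 0.001]
wrist_force: [-3.1, 5.7, -0.6]
gripper_width: 10.7
[('side', 0), ('side', 1), ('side', 2)] [ 1.3  0.4 -0.5 -3.9 -0.   0.1]
[ 0.7754252  55.15335917] [24.18141436 64.86669005] [-3.21919534  4.59437759 -1.07564229] [ 62.74249872  -1.91384622 101.03015923] 38.75522103318034
```

```bash
python3 -m creep '[0.3,0.5,0.3,0,-0.1,0,0, 0.6,0.5,0.6,0,-0.2,0,0, 0.9,0.5,0.9,0,-0.3,0,0, 1.2,0.5,1.2,0,-0.4,0,0, 1.5,0.5,1.5,0,-0.5,0,0, 1.8,0.5,1.8,0,-0.6,0,0, 1.8,0.5,1.8,0,-0.6,0,0, 1.8,0.5,1.8,0,-0.6,0,0]'
python3 - <<'E'
from h import *
x=fit([.8,54],("side",),show=True);print(x,mech(*x)[2],r.sense()["wrist_force"],chest(cur()[0]),tilt())
E
```

```text
time: 12.75
tcp_pos: [569.2, 60.1, 98.1]
ee_rot: [0.336, -0.027, 0.941, 0.001]
wrist_force: [-2.6, 5.1, -0.7]
gripper_width: 10.6
[('side', 0), ('side', 1), ('side', 2)] [ 3.7  1.  -0.  -0.6 -0.8 -1.5]
[ 0.76948128 55.27653781] [23.78787127 63.85512355] [-2.99405365  5.98261253 -0.70958986] [62.19415254 -1.89194177 98.17301375] 39.30123388489728
```

```bash
python3 -m creep '[0.3,0.7,0.3,0,-0.1,0,0, 0.6,0.7,0.6,0,-0.2,0,0, 0.9,0.7,0.9,0,-0.3,0,0, 1.2,0.7,1.2,0,-0.4,0,0, 1.5,0.7,1.5,0,-0.5,0,0, 1.8,0.7,1.8,0,-0.6,0,0, 1.8,0.7,1.8,0,-0.6,0,0, 1.8,0.7,1.8,0,-0.6,0,0]'
python3 - <<'E'
from h import *
x=fit([.8,54],("side",),show=True);print(x,mech(*x)[2],r.sense()["wrist_force"],chest(cur()[0]),tilt())
E
```

```text
time: 13.62
tcp_pos: [569.5, 60.0, 96.7]
ee_rot: [0.342, -0.027, 0.939, 0.0]
wrist_force: [-7.9, 4.4, 6.6]
gripper_width: 10.7
[('side', 0), ('side', 1), ('side', 2)] [ 1.3  1.3 -0.6 -0.5 -0.1 -1.1]
[ 0.77067766 56.61168007] [27.79891528 61.39987161] [-7.97685514  4.36617317  6.20490491] [62.47142382 -1.91967908 96.73134788] 40.00798074022565
```

```bash
python3 - <<'E'
from h import *
x=xy(28,67);print(x)
plan(x,[xy(a,67) for a in(24,20,16,12,8,4,0,-4)]+[xy(-2,59)],tilt(),0)
E
```

```text
[ 0.79760518 55.49906983]
0.78 54.7 foot [24. 67.] [ 2.9  0.  -1.9 -0.8  0.8  0.6]
0.77 53.9 foot [20. 67.] [ 5.8  0.  -3.8 -0.8  1.6  0.6]
0.76 53.0 foot [16. 67.] [ 8.7  0.  -5.6 -0.8  2.5  0.6]
0.74 52.2 foot [12. 67.] [11.6  0.  -7.5 -0.8  3.3  0.6]
0.73 51.3 foot [ 8. 67.] [14.5  0.  -9.3 -0.8  4.2  0.6]
0.72 50.5 foot [ 4. 67.] [ 17.4   0.  -11.2  -0.8   5.    0.6]
0.7 49.6 foot [ 0. 67.] [ 20.3   0.  -13.   -0.8   5.9   0.6]
0.69 48.7 foot [-4. 67.] [ 23.3   0.1 -14.8  -0.8   6.8   0.6]
0.66 50.6 foot [-2. 59.] [27.2  0.2 -9.  -0.8  4.9  0.6]
```

```bash
python3 -m creep '[0.7,0.5,-0.4,0,0.2,0,0, 1.4,0.5,-0.9,0,0.4,0,0, 2.1,0.5,-1.3,0,0.6,0,0, 2.9,0.5,-1.8,0,0.8,0,0, 3.6,0.5,-2.3,0,1,0,0, 4.4,0.5,-2.7,0,1.2,0,0, 5.1,0.5,-3.2,0,1.4,0,0, 5.8,0.5,-3.7,0,1.6,0,0]'
python3 - <<'E'
from h import *
x=fit([.8,54],("side",));print(x,mech(*x)[2],r.sense()["wrist_force"],chest(cur()[0]),tilt())
E
```

```text
time: 14.48
tcp_pos: [563.5, 59.8, 96.1]
ee_rot: [0.329, -0.026, 0.944, -0.0]
wrist_force: [-2.3, 4.6, 0.0]
gripper_width: 10.7
[ 0.73051388 53.91083501] [15.12160002 61.48518833] [-8.1429372   3.95818168  6.15710078] [55.70967605 -1.87264327 95.6588473 ] 38.42127760480457
```

```bash
python3 -m creep '[0.7,0.3,-0.4,0,0.2,0,0, 1.4,0.3,-0.9,0,0.4,0,0, 2.1,0.3,-1.3,0,0.6,0,0, 2.9,0.3,-1.8,0,0.8,0,0, 3.6,0.3,-2.3,0,1,0,0, 4.4,0.3,-2.7,0,1.2,0,0, 4.4,0.3,-2.7,0,1.2,0,0, 4.4,0.3,-2.7,0,1.2,0,0]'
python3 - <<'E'
from h import *
x=fit([.8,54],("side",));print(x,mech(*x)[2],r.sense()["wrist_force"],chest(cur()[0]),tilt())
E
```

```text
time: 15.35
tcp_pos: [557.6, 59.5, 94.9]
ee_rot: [0.319, -0.026, 0.947, -0.001]
wrist_force: [-6.7, 3.2, 4.1]
gripper_width: 10.8
[ 0.72557164 52.41770912] [10.35830946 63.94573943] [-7.33785783  4.12356983  4.51169561] [50.42277915 -1.80180752 94.82608501] 37.21802975799312
```

```bash
python3 -m creep '[0.7,0.3,-0.3,0,0.2,0,0, 1.4,0.3,-0.7,0,0.4,0,0, 2.1,0.3,-1.1,0,0.6,0,0, 2.9,0.3,-1.5,0,0.8,0,0, 3.6,0.3,-2,0,1,0,0, 4.4,0.3,-2.5,0,1.2,0,0, 4.4,0.3,-2.5,0,1.2,0,0, 4.4,0.3,-2.5,0,1.2,0,0]'
python3 - <<'E'
from h import *
x=fit([.8,54],("side",));print(x,mech(*x)[2],r.sense()["wrist_force"],chest(cur()[0]),tilt())
E
```

```text
time: 16.22
tcp_pos: [552.0, 59.2, 93.2]
ee_rot: [0.309, -0.026, 0.951, -0.001]
wrist_force: [-2.5, 5.8, -0.4]
gripper_width: 10.5
[ 0.69232542 52.53394352] [ 6.78426802 59.15643858] [-3.20192873  5.61455344 -2.08643943] [44.91932522 -1.87484094 93.16973562] 35.9270962899583
```

```bash
python3 -m creep '[0.6,0.3,0.2,0,0,0,0, 1.1,0.3,0.6,0,-0.1,0,0, 1.6,0.3,1,0,-0.2,0,0, 2.1,0.3,1.4,0,-0.3,0,0, 2.6,0.3,1.8,0,-0.4,0,0, 3,0.3,2.2,0,-0.5,0,0, 3,0.3,2.2,0,-0.5,0,0, 3,0.3,2.2,0,-0.5,0,0]'
python3 - <<'E'
from h import *
x=fit([.7,52],("side",),show=True);print(x,mech(*x)[2],r.sense()["wrist_force"],chest(cur()[0]),tilt())
im=snap("side","s9.png");cv2.imwrite("pics/n.png",cv2.resize(im[230:290,310:390],(800,600),interpolation=cv2.INTER_CUBIC))
E
```

```text
time: 17.08
tcp_pos: [550.5, 59.2, 89.3]
ee_rot: [0.312, -0.026, 0.95, -0.001]
wrist_force: [-2.3, 5.3, -0.3]
gripper_width: 10.9
[('side', 1), ('side', 2)] [-1.   0.2  0.7 -0.1]
[ 0.66425363 52.18700604] [ 2.65487155 55.96169516] [-3.90009829  5.85669453 -1.90089954] [43.44358405 -1.82126861 89.36042401] 36.38285236245786
```

View pics/n.png

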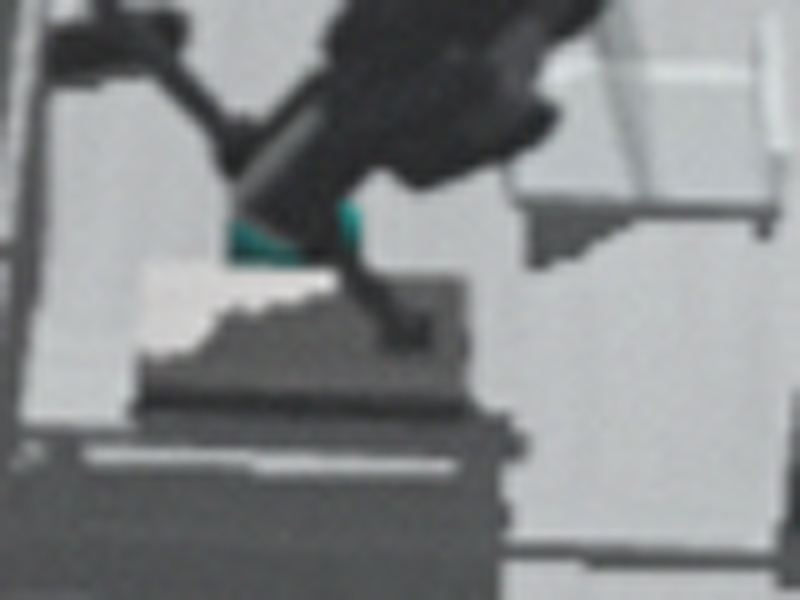

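```bash
python3 -m creep '[0.4,0.3,0.3,0,0,0,0, 0.8,0.3,0.6,0,-0.1,0,0, 1.1,0.3,1,0,-0.2,0,0, 1.5,0.3,1.3,0,-0.3,0,0, 1.9,0.3,1.6,0,-0.4,0,0, 2.3,0.3,1.9,0,-0.5,0,0, 2.3,0.3,1.9,0,-0.5,0,0, 2.3,0.3,1.9,0,-0.5,0,0]'
python3 - <<'E'
from h import *
x=fit([.7,52],("side",),show=True);print(x,mech(*x)[2],r.sense()["wrist_force"],chest(cur()[0]),tilt())
E
```

```text
time: 18.0
tcp_pos: [551.1, 59.2, 88.5]
ee_rot: [0.318, -0.026, 0.948, -0.002]
wrist_force: [-10.0, 3.3, 10.2]
gripper_width: 10.9
[('side', 0), ('side', 1), ('side', 2)] [ 2.6  4.2 -0.8 -0.8 -0.2 -1.1]
[ 0.65078673 53.24656379] [ 4.11613139 51.8026685 ] [-10.01765774   4.22517444  10.55765599] [44.04674211 -1.81429758 88.48584679] 37.094442574289204
```

```bash
python3 -m creep '[0.4,0.3,-0.3,0,0.1,0,0, 0.8,0.3,-0.6,0,0.2,0,0, 1.2,0.3,-0.9,0,0.3,0,0, 1.6,0.3,-1.2,0,0.4,0,0, 2,0.3,-1.4,0,0.5,0,0, 2.4,0.3,-1.7,0,0.6,0,0, 2.4,0.3,-1.7,0,0.6,0,0, 2.4,0.3,-1.7,0,0.6,0,0]'
python3 - <<'E'
from h import *
x=fit([.7,52],("side",),show=True);print(x,mech(*x)[2],r.sense()["wrist_force"],chest(cur()[0]),tilt())
E
```

```text
time: 18.87
tcp_pos: [547.0, 59.1, 86.5]
ee_rot: [0.311, -0.026, 0.95, -0.001]
wrist_force: [-4.7, 4.3, -0.7]
gripper_width: 10.7
[('side', 0), ('side', 1), ('side', 2)] [ 2.3 -0.5  0.6  0.8 -0.9 -2.4]
[ 0.61780891 51.96120483] [-2.96590869 49.74634552] [-1.98437723  4.85752232 -1.321549  ] [39.98996855 -1.77885025 86.51079037] 36.29392936696982
```

```bash
python3 -m creep '[0.3,0.3,0.3,0,0,0,0, 0.6,0.3,0.6,0,-0.1,0,0, 0.9,0.3,0.9,0,-0.2,0,0, 1.2,0.3,1.2,0,-0.3,0,0, 1.5,0.3,1.5,0,-0.4,0,0, 1.8,0.3,1.8,0,-0.5,0,0, 1.8,0.3,1.8,0,-0.5,0,0, 1.8,0.3,1.8,0,-0.5,0,0]'
python3 - <<'E'
from h import *
x=fit([.65,52],("side",),show=True);print(x,mech(*x)[2],r.sense()["wrist_force"],chest(cur()[0]),tilt())
E
```

```text
time: 19.73
tcp_pos: [548.0, 59.4, 86.1]
ee_rot: [0.318, -0.026, 0.948, -0.002]
wrist_force: [-9.3, 2.8, 10.2]
gripper_width: 10.5
[('side', 0), ('side', 1), ('side', 2)] [ 0.5  1.  -0.5  0.1 -0.1 -1.6]
[ 0.66617562 51.43790559] [ 0.81316895 57.85047907] [-10.07191948   3.66763852  12.08747594] [41.09625694 -1.55096883 86.14545763] 37.02459356255049
```

```bash
python3 -m creep '[0.5,0.3,-0.5,0,0.1,0,0, 0.9,0.3,-0.8,0,0.2,0,0, 1.3,0.3,-1.1,0,0.3,0,0, 1.7,0.3,-1.4,0,0.4,0,0, 2.1,0.3,-1.6,0,0.5,0,0, 2.5,0.3,-1.9,0,0.6,0,0, 2.5,0.3,-1.9,0,0.6,0,0, 2.5,0.3,-1.9,0,0.6,0,0]'
python3 - <<'E'
from h import *
x=fit([.65,52],("side",),show=True);print(x,mech(*x)[2],r.sense()["wrist_force"],chest(cur()[0]),tilt())
E
```

```text
time: 20.6
tcp_pos: [546.1, 58.9, 86.0]
ee_rot: [0.313, -0.025, 0.95, -0.002]
wrist_force: [1.6, 5.7, 2.5]
gripper_width: 10.4
[('side', 0), ('side', 1), ('side', 2)] [ 3.   1.1  0.  -2.3 -0.9 -0.4]
[ 0.65887041 50.37160799] [-2.8843188  59.16088062] [1.5315215  5.59406615 3.24450945] [39.08019055 -1.80087495 85.9702634 ] 36.432625262625365
```

```bash
python3 -m creep '[0.3,0,-0.2,0,0,0,0, 0.5,0,-0.3,0,0,0,0, 0.8,0,-0.5,0,0,0,0, 1.1,0,-0.6,0,0,0,0, 1.4,0,-0.8,0,0,0,0, 1.4,0,-0.8,0,0,0,0, 1.4,0,-0.8,0,0,0,0, 1.4,0,-0.8,0,0,0,0]'
python3 - <<'E'
from h import *
x=fit([.65,52],("side",),show=True);print(x,mech(*x)[2],r.sense()["wrist_force"],chest(cur()[0]),tilt())
E
```

```text
time: 21.47
tcp_pos: [545.9, 59.0, 86.3]
ee_rot: [0.313, -0.025, 0.949, -0.002]
wrist_force: [10.9, 6.0, -4.9]
gripper_width: 10.6
[('side', 0), ('side', 1), ('side', 2)] [ 4.3  1.5 -2.  -0.2  0.  -3. ]
[ 0.64024178 50.93643585] [-3.38767605 55.24062181] [11.58269372  5.96894806 -4.10376385] [38.86570166 -1.83117558 86.28230668] 36.502587443216036
```

```bash
python3 -m creep '[-0.4,0.3,0.3,0,0,0,0, -0.8,0.6,0.6,0,0,0,0, -1,0.8,1,0,0,0,0, -1,0.8,1,0,0,0,0, -1,0.8,1,0,0,0,0.05, -1,0.8,1,0,0,0,0.15, -1,0.8,1,0,0,0,0.18, -1,0.8,1,0,0,0,0.2]' 20
python3 - <<'E'
from h import *
x=fit([.65,52],("side",),show=True);print(x,mech(*x)[2],r.sense()["wrist_force"],chest(cur()[0]),tilt(),r.sense()["gripper_width"])
E
```

```text
time: 22.33
tcp_pos: [543.9, 56.4, 83.7]
ee_rot: [0.311, -0.024, 0.95, -0.005]
wrist_force: [1.5, 3.5, 2.0]
gripper_width: 17.1
[('side', 0), ('side', 1), ('side', 2)] [ 2.3 -0.4 -0.3  0.6  0.  -1.3]
[ 0.67714406 51.60262066] [ 2.49185173 59.03818343] [1.30624518 3.89626523 2.03148597] [36.09058628 -4.23980747 83.14120011] 36.1474592606536 16.835711055450723
```

```bash
python3 -m creep '[0,0,0,0,0,0,0.25, 0,0,0,0,0,0,0.35, 0,0,0,0,0,0,0.5, 0,0,0,0,0,0,0.6, 0,0,0,0,0,0,0.6, 0,0,0,0,0,0,0.6, 0,0,0,0,0,0,0.6, 0,0,0,0,0,0,0.6]' 20
python3 -m creep '[0,0,-3,0,0,0,0.6, 0,0,-8,0,0,0,0.6, 0,0,-15,0,0,0,0.6, 0,0,-25,0,0,0,0.6, 0,0,-35,0,0,0,0.6, 0,0,-45,0,0,0,0.6, 0,0,-60,0,0,0,0.6, 0,0,-75,0,0,0,0.6]'
python3 - <<'E'
from h import *
x=fit([.65,52],("side","top"),show=True);print(x,mech(*x)[2],r.sense()["wrist_force"],chest(cur()[0]))
im=snap("side","s10.png");cv2.imwrite("pics/p.png",cv2.resize(im[170:310,270:430],(686,600),interpolation=cv2.INTER_CUBIC))
E
```

```text
time: 23.2
tcp_pos: [543.0, 56.2, 83.0]
ee_rot: [0.31, -0.024, 0.95, -0.005]
wrist_force: [0.3, -0.3, -0.4]
gripper_width: 51.6
time: 23.87
tcp_pos: [502.8, 54.8, 137.0]
ee_rot: [0.309, -0.024, 0.951, -0.006]
wrist_force: [-0.3, -0.6, 0.1]
gripper_width: 51.2
[('side', 0), ('side', 1), ('side', 2), ('top', 0), ('top', 1), ('top', 2)] [ 1.2  1.1  1.1 -2.4 -1.9 -2.1 -2.2  0.5 60.7  0.7  0.1 -4.9]
[ 0.66581093 51.37437718] [ 0.59928887 57.93719225] [ 0.29803949  0.51486134 -0.63629722] [ -3.98440719  -3.87160737 136.24087326]
```

View pics/p.png

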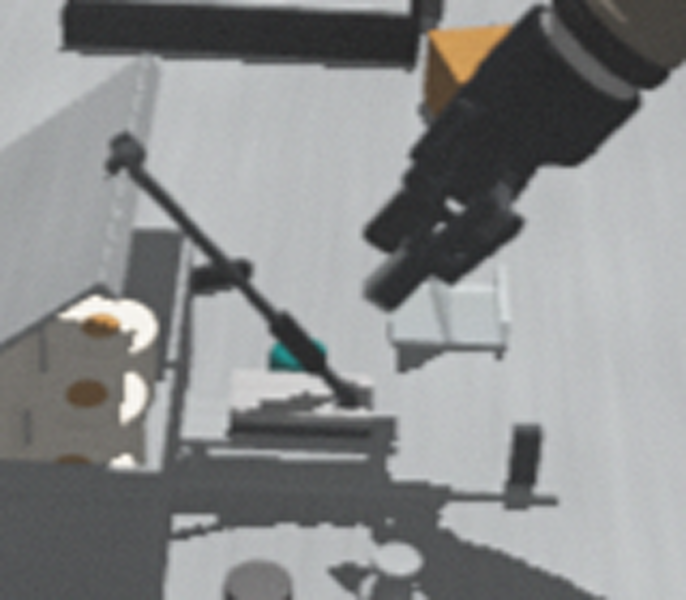

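The lid stands open on the rod, with the foot at about crop (350, 393) in the hole at the keeper's robot end. The gripper is well clear, so I'm handing in.

```bash
python3 - <<'E'
from h import *
x=fit([.65,52],("side",));print(x,mech(*x)[2],r.sense()["wrist_force"])
print(r.finish_job())
E
```

```text
[ 0.63685103 51.95133248] [-0.98113855 52.54250315] [ 0.11856767 -0.18420507 -0.20445345]
the job is handed in; nothing more can be done
None
```

The lid is standing open on the seated prop rod, and the job is handed in at about 24 s of the 61 s allowed. No verdict was reported.

- **How it went:** I gripped the sleeve, raised the lid and set the foot on the keeper's flat. I then slid it towards the robot until it dropped into the hole. The first grasp closed on nothing, above the sleeve; I lowered the tool about 16 mm and the second held.
- **Foot seated:** I felt the hole's floor, and then the robot-side wall, which pushed back with about 11 N. The highest wrist force I read in contact was about 16 N. The contact force on the rail itself was not measured.
- **Last checks:**
  - After letting go, the camera fits put the lid at about 0.64 to 0.67 rad, with little change between them.
  - They put the foot at about x = 0 mm and z = -5 to -10 mm in the rail's frame. The -10 mm reading is below the hole's floor, so the height is only good to a few mm.
  - The wrist force was near zero and the gripper clear.
- **Disagreements:**
  - The top camera's reading of the sleeve was a wrong match, about 60 px off, and was outweighed in the fit.
  - The reported tool height seemed about 15 mm lower than the pictures suggested, so I relied on relative moves and touch.
- **Not measured:** I took no separate measurement of the other things on the counter. The weight, phone stand and bottle cap show no movement in the last picture. The tape roll and marker are outside that picture.

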